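# Take the pocket meter out of its clamshell case

### The job

Open the black instrument case on the bench by its front tab, swinging the lid back past upright so that it stays open by itself. Then take out the small box-shaped meter and set it down gently, face up, in the middle of the square rubber mat; leave the round tester where it is in the case, and leave the lid open.

Things in the scene. Friction and masses are not known exactly. Their poses are not given: they have to be found in the camera images.
- case: Black plastic clamshell case, fixed, shut at the start, left or right of the midline: 130 mm (its x) by 210 mm (its y), walls 5 mm. Lower half 40 mm high, flat inner floor 12 mm above the bench; lid a shell 25 mm deep. Origin: centre of the underside; -x is the front (tab side, towards the robot within 17 degrees), +x the hinge side. Two instruments lie in it side by side, either way round.
- lid (a joint): Lid angle: 0 shut, growing as it opens, stop at 1.9 rad (leaning back). Hinge along the case's y, 65 mm behind its origin, 40 mm above the bench. The lid (0.2 kg) has no latch and swings freely: let go below its balance point at about 1.4 rad it falls shut, past that it falls open to the stop and stays, its edge then 165 mm and its tab 200 mm above the bench.
- lid_tab (a point): Grip point on the lid's tab, a tongue 20 mm wide (case's y), 8 mm thick, sticking 38 mm out of the middle of the lid's front edge. Point at mid-thickness, 24 mm out from that edge, 154 mm from the hinge line, 44 mm above the bench when shut. Pinched across its 20 mm width from above, it pivots between the pads as the hand follows the arc without tilting. x, z turn with the lid.
- meter: Pocket multimeter, grey plastic box 100 mm (its x) by 48 mm (its y) by 34 mm high, 0.15 to 0.28 kg, with a screen and a round dial on its face. Origin at the centre of its underside, z up out of the face. It lies loose face up on the case's inner floor, about 48 mm to the left or right of the case's middle, long side along the case's x within 6 degrees, its top 6 mm above the lower half's rim.
- puck: Round socket tester, grey plastic disc 46 mm across and 34 mm high, loose in the case on the other side from the meter. Origin at the centre of its underside. It stays in the case.
- mat: Square black rubber mat, 160 by 160 mm, 3 mm thick, fixed to the bench on the other side of the midline from the case. Origin at the centre of its underside, so its top is 3 mm above the origin.

How it is judged:
By the outcome, as a careful person would: the job done as asked, in the order asked, and still so for the second after the job is handed in, with the robot touching nothing.
It also fails if it takes over 59 s, if anything falls off the work surface, if the arm or the gripper's body presses on something with over 40 N, if the wrist force passes 120 N, or if a joint passes its speed limit or range.

### The arm

A 6-joint arm with a two-finger parallel gripper is mounted at the origin on the work surface. World frame = base frame: x ahead of the robot, y to its left, z up, the work surface at z = 0. Lengths are in m, angles in rad, forces in N, time in s.
With the tool pointing down it reaches from about 0.325 to 0.875 m from the base axis. Payload 4.4 kg.
Tool frame: the origin (TCP) lies on the centre line of the jaws, within the pads' length; the fingertips stand 25 mm ahead of it and the grasp point (between the pads) lies 6 mm ahead of it; z points along the fingers, y is the line along which they close (so a half turn about z gives the same grasp; the last joint's range is limited). The gripper opens to 85 mm and grips with 20 to 120 N. Pads are 22 mm wide; open, the fingers measure 114 mm over their backs; the gripper's body (76 mm by 85 mm) begins 54 mm behind the grasp point. The pads swing forward as they close: fully open they stand 13 mm farther back than shut.
Start: joints at [1.085, 0.207, 1.542, -0, 1.393, -0.15], TCP at [0.189, 0.543, 0.256] pointing down, gripper open.
Joint ranges: [-2.73, 2.73], [-0.86, 2.22], [0.23, 2.46], [-1.11, 4.25], [0.08, 2.63], [-2.82, 2.82]. Speed limits (rad/s): [2.79, 2.79, 3.14, 3.14, 3.14, 3.14].

### API

Orientations are given as a unit quaternion [x, y, z, w].
In Python, from rig import * gives the robot as it stands.
- The arm moves only by the shell command python3 -m jog 'ROWS' [FORCE]. ROWS is a JSON object of lists of equal length, an entry for each row: "slide": the shift along the tool's x, y, z in mm, a list of three; "turn": the turn about the tool's z in units of 6 degrees (1.0 is 6 degrees); "fingers": the closure, from 0 (fully open) to 1 (shut). In form: {"slide": [[dx, dy, dz], ...], "turn": [turn, ...], "fingers": [fingers, ...]}. A call has 1 to 5 rows; each row is the pose to reach, as a shift and turn from the pose commanded when the call began, along the tool's axes at that moment; what a row does not reach only later rows make up. A row lasts 1/8 s, in which the tool goes at most 62.5 mm and 10.7 degrees, less where a joint would pass 70% of its speed; a pose out of reach is approached as far as the arm can. A call with a gripper value outside its range is refused whole. The fingers move at their own pace and stop on an object; FORCE is the grip in N (left out, the last holds). Time passes only in rows, so rows that repeat a pose let the fingers close. It gives the time, the measured TCP pose, the force, the opening and the grip force at its end, in the units of the state.
- state(): the state, without advancing time (a new reading comes with each control period).
- capture(name): name is "scene" or "top" or "wrist"; returns the picture (384x512x3 uint8, red, green, blue); there is no depth.
- camera_model(name): a dict with "fx", "fy", "cx", "cy" (pixels), "k1" (the pictures are not rectified: a ray, as slopes to the right and down, at radius r is drawn at 1 + k1 r^2 times it, then the intrinsics apply), "position" and "orientation" of the camera in the world; the wrist camera has in their place "tool_from_camera" (4x4, takes a point from camera to tool coordinates, whose origin is the TCP and whose axes are the flange's). Camera axes: x right, y up, looking along -z (the intrinsics and any distortion apply to the point x, -y, -z); pixel columns grow to the right and rows downward; lengths in m; the calibration is good to about 2 mm. A picture is of the moment at which its call begins: read the wrist's pose just before it. camera_model takes no time and is no camera call.
- finish_job(): hands the job in; it is judged then, once.
Trained networks look in the newest picture that a camera, given by its name, has taken for a name from the list of things; names that differ only in an ending like _2 or _b are one class to them, and where a whole thing is asked for, a point or a joint stands for the part that bears it (a point fixed in the world has none). Each returns a list of dicts, best first, with "confidence" (0 to 1); they miss things now and then, are a little off and sometimes report something else, mostly with a low value. They report only what shows in the picture. A call takes as long as a camera call.
- recognise(camera, query): "extent" ([left, top, right, bottom] in pixels, round what is visible of it).
The state is a dict: "time": time; "joint_pos": joint angles; "qd": joint speeds; "joint_torque": joint torques, N m; "ee_pos": TCP position; "ee_rot": TCP orientation; "ft_force": force on the tool from outside, world axes, zero at the start; "wrist_torque": the same for the moment, N m; "opening": finger opening in m; "grip_force": force on a finger pad.
Only numpy, scipy, OpenCV 4.12 (cv2) and the standard library are available. Lean on these libraries where they do the work, as an engineer would, in place of code of your own. Each camera call takes 0.05 s, during which the arm holds its last target. There are 200 camera calls.

## Working session

There is one attempt and no reset: what is moved stays moved. The work goes in short steps, Python scripts to look and compute and a shell command to move; the robot and the scene stay as the last step left them, time stands still between calls to the robot, and variables do not carry over. Pictures are saved under pics/ and viewed, at most 10 in all, crops included, and the job is handed in when it is done.

```bash
mkdir -p pics; ls; python3 - <<'E'
from rig import *
import cv2,numpy as np
s=state();print(s)
for c in("scene","top"):
    im=capture(c);cv2.imwrite(f"pics/{c}0.png",im[:,:,::-1]);print(c,camera_model(c))
    for q in("case","lid_tab","mat"):print(q,recognise(c,q)[:2])
print(camera_model("wrist"))
E
```

```text
pics
{'time': 0.0, 'joint_pos': array([ 1.08550268e+00,  2.07419487e-01,  1.54301024e+00,  6.85964530e-06,
        1.39350838e+00, -1.50514987e-01]), 'qd': array([-0.00014641, -0.00071053, -0.00035962,  0.00036122,  0.00173651,
       -0.00098193]), 'joint_torque': array([ 2.29619045e-04, -3.83025420e+01, -2.91600323e+01, -9.32752414e-05,
        1.05001542e-02, -1.22762660e-05]), 'ee_pos': array([0.18859601, 0.54242143, 0.25509931]), 'ee_rot': array([ 1.66609224e-01,  9.86022308e-01, -1.11290871e-03, -3.69772915e-04]), 'ft_force': array([0.92215695, 0.93915191, 0.11442286]), 'wrist_torque': array([ 0.01898116, -0.02646516,  0.02846676]), 'grip_force': 0.0, 'opening': 0.08548854840493317}
scene {'fx': 403.7251264269672, 'fy': 403.7251264269672, 'cx': 257.0846961071971, 'cy': 187.1688660290867, 'k1': -0.11006275579128023, 'position': array([ 0.88522626, -0.42182242,  0.52872653]), 'orientation': array([0.38578624, 0.1217641 , 0.29030469, 0.8672172 ])}
case [{'extent': [114.1, 192.8, 272.4, 355.2], 'confidence': 0.58}]
lid_tab [{'extent': [114.3, 195.7, 271.6, 337.5], 'confidence': 0.7
[... 338 characters left out ...]

case [{'extent': [276.0, 137.6, 386.6, 227.7], 'confidence': 0.95}]
lid_tab [{'extent': [277.0, 137.1, 387.1, 224.1], 'confidence': 0.65}]
mat [{'extent': [136.6, 165.4, 212.7, 240.2], 'confidence': 0.93}]
{'fx': 301.72120744417975, 'fy': 301.72120744417975, 'cx': 251.0661604694124, 'cy': 196.3386917167992, 'k1': -0.012824742988621764, 'tool_from_camera': array([[-1.11258802e-04,  9.65104125e-01,  2.61866408e-01,
         6.65425786e-02],
       [ 9.99999923e-01,  2.05852202e-04, -3.33796213e-04,
        -6.82525622e-05],
       [-3.76053879e-04,  2.61866351e-01, -9.65104073e-01,
        -1.17251786e-01],
       [ 0.00000000e+00,  0.00000000e+00,  0.00000000e+00,
         1.00000000e+00]])}
```

```bash
python3 -c "
import cv2
im=cv2.imread('pics/top0.png')[110:260,120:400]
cv2.imwrite('pics/top0c.png',cv2.resize(im,None,fx=2.8,fy=2.8,interpolation=2))"
```

```text
(no output)
```

View pics/top0c.png

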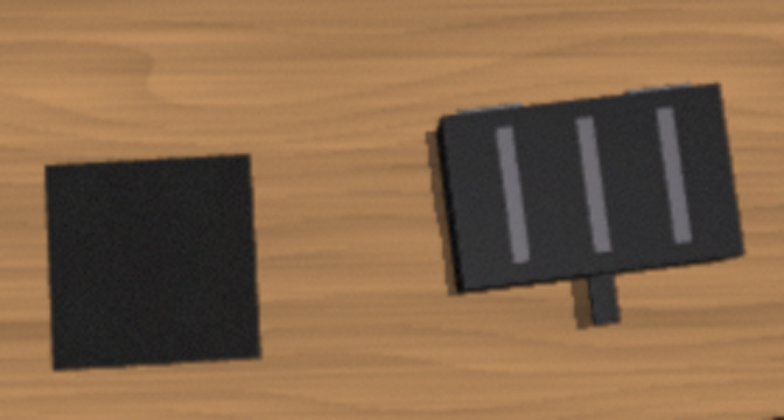

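View pics/scene0.png

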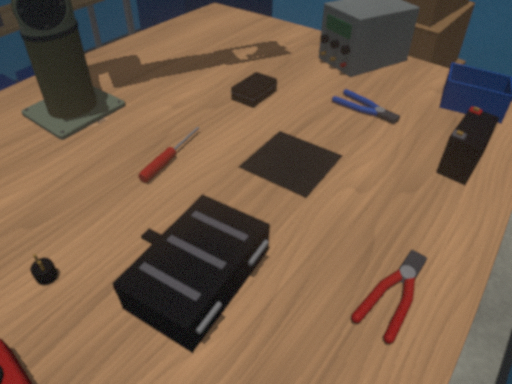

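The top view shows the case on the right (lid corners in the crop at about (442,116), (720,84), (743,254) and (459,293), tab tip at (605,324)). The mat is on the left, and the scene view agrees.

```bash
cat > h.py <<'E'
from rig import *
import cv2,numpy as np
from scipy.spatial.transform import Rotation as R
from scipy.optimize import least_squares
def cam(c,s=None):
    m=camera_model(c)
    if c=="wrist":
        s=s or state();T=m["tool_from_camera"];r=R.from_quat(s["ee_rot"]).as_matrix()
        return m,r@T[:3,:3],r@T[:3,3]+s["ee_pos"]
    return m,R.from_quat(m["orientation"]).as_matrix(),m["position"]
def proj(C,P):
    m,r,p=C;q=(np.atleast_2d(P)-p)@r
    a=np.c_[q[:,0],-q[:,1]]/-q[:,2:];a=a*(1+m["k1"]*(a**2).sum(1,keepdims=True))
    return a*[m["fx"],m["fy"]]+[m["cx"],m["cy"]]
def unproj(C,uv,z):
    m,r,p=C;K=np.array([[m["fx"],0,m["cx"]],[0,m["fy"],m["cy"]],[0,0,1]])
    a=cv2.undistortPoints(np.array(uv,float).reshape(-1,1,2),K,np.array([m["k1"],0,0,0.])).reshape(-1,2)
    d=np.c_[a[:,0],-a[:,1],-np.ones(len(a))]@r.T
    return p+d*((z-p[2])/d[:,2])[:,None]
def rz(t,P): return np.array(P)@np.array([[np.cos(t),-np.sin(t),0],[np.sin(t),np.cos(t),0],[0,0,1]]).T
def fit(C,uv,P,x0):
    f=lambda x:(proj(C,rz(x[2],P)+[x[0],x[1],0])-uv).ravel()
    o=least_squares(f,x0);return o.x,np.abs(o.fun).max()
def totool(s,p):  # shift in tool axes (mm) to bring the TCP to p
    return R.from_quat(s["ee_rot"]).inv().apply(np.array(p)-s["ee_pos"])*1e3
E
python3 - <<'E'
from h import *
C=cam("top");b=lambda a:np.array(a)/2.8+[120,110]
uv=b([(442,116),(720,84),(743,254),(459,293),(605,324)])
L=[(.065,.105,.065),(.065,-.105,.065),(-.065,-.105,.065),(-.065,.105,.065),(-.103,0,.048)]
x,e=fit(C,uv,L,[.45,-.2,0]);print("case",x,np.degrees(x[2]),e)
for n,p in(("tab",(-.089,0,.044)),("m+",(0,.048,.046)),("m-",(0,-.048,.046)),("hinge",(.065,0,.04))):print(n,rz(x[2],p)+[x[0],x[1],0])
print(np.round(unproj(C,uv,.065),3))
S=cam("scene");print(np.round(proj(S,rz(x[2],L)+[x[0],x[1],0])))
M=[(.08,.08,.003),(.08,-.08,.003),(-.08,-.08,.003),(-.08,.08,.003)]
y,e=fit(C,b([(45,166),(249,155),(260,357),(53,369)]),M,[.45,.15,0]);print("mat",y,np.degrees(y[2]),e)
print(np.round(proj(S,rz(y[2],M)+[y[0],y[1],0])))
E
```

```text
case [ 0.5959164  -0.17618831  0.10087937] 5.779962061083239 1.0286445708334213
tab [ 0.50736888 -0.18515135  0.044     ]
m+ [ 0.5910824  -0.12843234  0.046     ]
m- [ 0.6007504  -0.22394428  0.046     ]
hinge [ 0.66058594 -0.16964227  0.04      ]
[[ 0.65  -0.067  0.065]
 [ 0.671 -0.275  0.065]
 [ 0.544 -0.287  0.065]
 [ 0.519 -0.077  0.065]
 [ 0.494 -0.183  0.065]]
[[269. 223.]
 [185. 329.]
 [111. 282.]
 [202. 193.]
 [144. 231.]]
mat [0.55115194 0.15498203 0.03984911] 2.2831858148530304 0.7557652884420349
[[342. 155.]
 [305. 197.]
 [237. 166.]
 [278. 130.]]
```

```bash
python3 -m jog '{"slide":[[-40,-43,0],[-80,-86,0],[-120,-129,0],[-160,-172,0],[-200,-215,0]],"turn":[0,0,0,0,0],"fingers":[0,0,0,0,0]}' 40
python3 -m jog '{"slide":[[-40,-43,0],[-80,-86,0],[-120,-129,0],[-160,-172,0],[-200,-215,0]],"turn":[0,0,0,0,0],"fingers":[0,0,0,0,0]}'
python3 -m jog '{"slide":[[-40,-43,0],[-80,-86,0],[-120,-129,0],[-140,-152,0],[-140,-152,0]],"turn":[-1.2,-2.4,-3.6,-4.17,-4.17],"fingers":[0,0,0.3,0.3,0.3]}'
python3 - <<'E'
from h import *
s=state();im=capture("wrist");cv2.imwrite("pics/w1.png",im[:,:,::-1])
s["ee_rot"]=np.array(s["ee_rot"]);print(s["time"],s["ee_pos"],R.from_quat(s["ee_rot"]).as_matrix().round(3),s["ft_force"],s["opening"])
C=cam("wrist",s)
c=np.array([.5959,-.1762,0]);L=[(-.103,.01,.048),(-.103,-.01,.048),(-.065,.105,.065),(-.065,-.105,.065)]
print(proj(C,rz(.10088,L)+c).round(1))
print(totool(s,(.5074,-.1852,.05)),recognise("wrist","lid_tab")[:2])
np.save("w1.npy",np.r_[s["ee_pos"],s["ee_rot"]])
E
```

```text
time: 1.02
ee_pos: [0.3077, 0.2727, 0.2566]
ee_rot: [0.166, 0.986, 0.0, 0.001]
ft_force: [1.0, -0.1, 1.4]
opening: 0.0853
grip_force: 0.0
time: 1.65
ee_pos: [0.4261, 0.0036, 0.2568]
ee_rot: [0.167, 0.986, 0.0, 0.001]
ft_force: [0.2, 2.0, 0.4]
opening: 0.0855
grip_force: 0.0
time: 2.28
ee_pos: [0.5081, -0.1861, 0.2561]
ee_rot: [-0.049, 0.999, -0.0, -0.0]
ft_force: [-1.3, 0.3, -0.1]
opening: 0.0596
grip_force: 0.0
2.275 [ 0.50813276 -0.18610501  0.25611378] [[-0.995 -0.098 -0.   ]
 [-0.098  0.995 -0.   ]
 [ 0.    -0.    -1.   ]] [-1.31978861  0.25450805 -0.09551588] 0.05961907891015302
[[261.  163.9]
 [242.6 163.9]
 [350.4 201.7]
 [153.4 202.1]]
[  0.63286622   0.99675204 206.11368667] [{'extent': [155.0, 165.4, 348.6, 310.9], 'confidence': 0.71}]
```

View pics/w1.png

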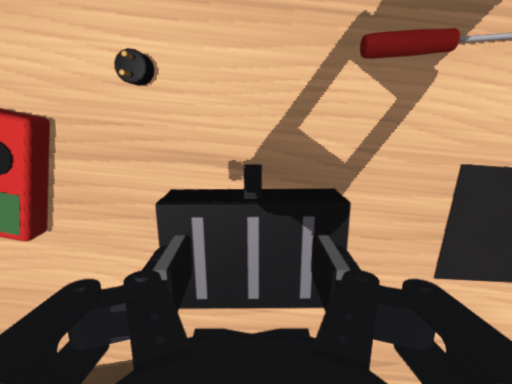

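Wrist picture: the tab tip is centred at about (253,165), predicted at (252,164), so the tab pose agrees to about 1 mm. Descending and pinching.

```bash
python3 -m jog '{"slide":[[0,2,50],[0,2,100],[0,2,150],[0,2,190],[0,2,204]],"turn":[0,0,0,0,0],"fingers":[0.3,0.3,0.3,0.3,0.3]}' 40
python3 -m jog '{"slide":[[0,0,0],[0,0,0],[0,0,0],[0,0,0],[0,0,0]],"turn":[0,0,0,0,0],"fingers":[0.3,1,1,1,1]}' 40
python3 - <<'E'
import numpy as np
t=np.array([.1*i for i in range(1,19)])
x=.154-.154*np.cos(t)+.004*np.sin(t);z=.154*np.sin(t)+.004*np.cos(t)-.004
print(np.c_[t,-x*1e3,-z*1e3].round(1))
E
```

```text
time: 3.0
ee_pos: [0.5052, -0.1794, 0.0499]
ee_rot: [-0.052, 0.999, 0.002, -0.002]
ft_force: [0.4, -0.7, -0.1]
opening: 0.0598
grip_force: 0.0
time: 3.62
ee_pos: [0.5093, -0.1849, 0.0546]
ee_rot: [-0.051, 0.999, -0.003, 0.002]
ft_force: [-1.0, -4.9, 1.9]
opening: 0.0189
grip_force: 41.2
[[ 1.000e-01 -1.200e+00 -1.540e+01]
 [ 2.000e-01 -3.900e+00 -3.050e+01]
 [ 3.000e-01 -8.100e+00 -4.530e+01]
 [ 4.000e-01 -1.370e+01 -5.970e+01]
 [ 5.000e-01 -2.080e+01 -7.330e+01]
 [ 6.000e-01 -2.920e+01 -8.630e+01]
 [ 7.000e-01 -3.880e+01 -9.830e+01]
 [ 8.000e-01 -4.960e+01 -1.093e+02]
 [ 9.000e-01 -6.140e+01 -1.191e+02]
 [ 1.000e+00 -7.420e+01 -1.277e+02]
 [ 1.100e+00 -8.770e+01 -1.351e+02]
 [ 1.200e+00 -1.019e+02 -1.410e+02]
 [ 1.300e+00 -1.167e+02 -1.455e+02]
 [ 1.400e+00 -1.318e+02 -1.484e+02]
 [ 1.500e+00 -1.471e+02 -1.499e+02]
 [ 1.600e+00 -1.625e+02 -1.498e+02]
 [ 1.700e+00 -1.778e+02 -1.482e+02]
 [ 1.800e+00 -1.929e+02 -1.451e+02]]
```

```bash
python3 -m jog '{"slide":[[-1,0,-15],[-4,0,-30],[-8,0,-45],[-14,0,-60],[-21,0,-73]],"turn":[0,0,0,0,0],"fingers":[1,1,1,1,1]}' 40
python3 -m jog '{"slide":[[-8,0,-13],[-18,0,-25],[-29,0,-36],[-41,0,-46],[-53,0,-54]],"turn":[0,0,0,0,0],"fingers":[1,1,1,1,1]}' 40
```

```text
time: 4.25
ee_pos: [0.5301, -0.1826, 0.1271]
ee_rot: [-0.051, 0.999, -0.003, 0.002]
ft_force: [4.6, -7.0, -6.2]
opening: 0.019
grip_force: 40.7
time: 4.88
ee_pos: [0.5808, -0.1773, 0.1797]
ee_rot: [-0.051, 0.999, -0.003, -0.001]
ft_force: [1.0, -8.0, -6.2]
opening: 0.0189
grip_force: 41.7
```

```bash
python3 -m jog '{"slide":[[-14,0,-7],[-28,0,-13],[-42,0,-18],[-58,0,-21],[-73,0,-22]],"turn":[0,0,0,0,0],"fingers":[1,1,1,1,1]}' 40
python3 -m jog '{"slide":[[-15,0,0],[-30,0,1],[-44,0,5],[-44,0,5],[-44,0,5]],"turn":[0,0,0,0,0],"fingers":[1,1,1,1,1]}' 40
```

```text
time: 5.5
ee_pos: [0.6531, -0.1697, 0.2026]
ee_rot: [-0.05, 0.999, -0.002, -0.001]
ft_force: [-4.2, -5.3, 1.2]
opening: 0.0187
grip_force: 43.4
time: 6.12
ee_pos: [0.6987, -0.1649, 0.1985]
ee_rot: [-0.051, 0.999, -0.002, 0.002]
ft_force: [0.1, -5.4, 3.9]
opening: 0.019
grip_force: 42.7
```

```bash
python3 -m jog '{"slide":[[0,0,0],[0,0,0],[0,0,0],[0,0,-40],[0,0,-90]],"turn":[0,0,0,0,0],"fingers":[0.3,0.3,0.3,0.3,0.3]}' 40
python3 -m jog '{"slide":[[40,0,0],[90,0,0],[150,0,0],[210,0,0],[210,0,0]],"turn":[0,0,0,0,0],"fingers":[0.3,0.3,0.3,0.3,0.3]}' 40
python3 - <<'E'
from h import *
s=state();im=capture("wrist");cv2.imwrite("pics/w2.png",im[:,:,::-1])
print(s["time"],s["ee_pos"],s["ft_force"],s["opening"])
np.save("w2.npy",np.r_[s["ee_pos"],s["ee_rot"]])
t=capture("top");cv2.imwrite("pics/top2.png",t[:,:,::-1])
for c in("wrist","top"):
  for q in("meter","puck","lid","case"):print(c,q,recognise(c,q)[:2])
cv2.imwrite("pics/both2.png",np.hstack([im[:,:,::-1][:,60:460],cv2.resize(t[110:260,250:400,::-1],(384,384))]))
E
```

```text
time: 6.75
ee_pos: [0.6965, -0.1618, 0.2847]
ee_rot: [-0.051, 0.999, 0.001, -0.002]
ft_force: [0.2, -0.5, 1.8]
opening: 0.0596
grip_force: 0.0
time: 7.38
ee_pos: [0.4842, -0.1828, 0.2847]
ee_rot: [-0.05, 0.999, 0.001, -0.002]
ft_force: [1.2, 0.1, 0.6]
opening: 0.0598
grip_force: 0.0
7.375 [ 0.48424568 -0.18276389  0.28467796] [1.15964596 0.12486904 0.6387704 ] 0.059837485797554116
wrist meter [{'extent': [264.6, 213.7, 303.2, 292.2], 'confidence': 0.97}, {'extent': [178.5, 298.4, 324.5, 336.4], 'confidence': 0.72}]
wrist puck [{'extent': [193.8, 235.3, 229.8, 273.7], 'confidence': 0.76}]
wrist lid [{'extent': [418.1, 179.3, 512.0, 287.4], 'confidence': 0.74}, {'extent': [178.2, 299.8, 325.1, 338.2], 'confidence': 0.55}]
wrist case [{'extent': [165.6, 197.0, 331.2, 339.4], 'confidence': 0.82}]
top meter [{'extent': [288.9, 153.1, 322.0, 208.8], 'confidence': 0.8}]
top puck [{'extent': [340.7, 162.5, 360.9, 188.3], 'confidence': 0.91}, {'extent': [136.3, 166.8, 214.2, 241.1], 'confidence': 0.44}]
top lid [{'extent': [274.6, 98.3, 385.7, 151.8], 'confidence': 0.8}]
top case [{'extent': [274.1, 96.2, 388.6, 215.8], 'confidence': 0.9}]
```

View pics/both2.png

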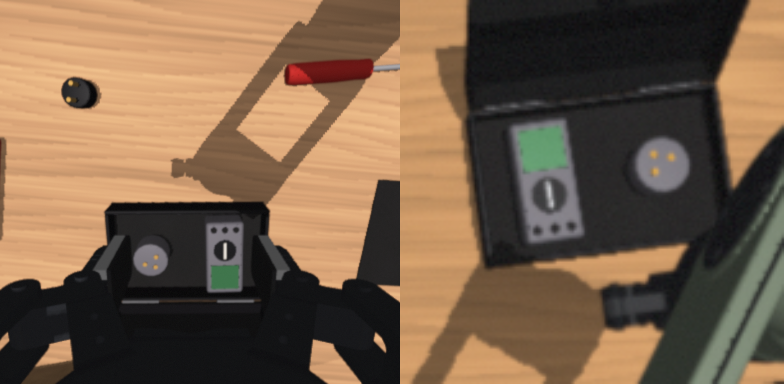

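The lid stays open. The meter lies on the case's left (+y) side, with face corners in the top crop at about (108,126), (168,119), (183,234) and (127,243). The puck is on the right.

```bash
python3 - <<'E'
from h import *
P=[(.05,.024,.046),(.05,-.024,.046),(-.05,-.024,.046),(-.05,.024,.046)]
C=cam("top");x,e=fit(C,np.array([(108,126),(168,119),(183,234),(127,243)])/2.56+[250,110],P,[.59,-.13,.1]);print("top",x,np.degrees(x[2]),e)
w=np.load("w2.npy");C=cam("wrist",dict(ee_pos=w[:3],ee_rot=w[3:]))
# grey/green meter mask in the wrist picture
im=cv2.imread("pics/w2.png");g=cv2.cvtColor(im,cv2.COLOR_BGR2GRAY)
m=np.zeros_like(g);m[214:296,258:308]=(g[214:296,258:308]>75)
m=cv2.morphologyEx(m,cv2.MORPH_CLOSE,np.ones((9,9)))
c=max(cv2.findContours(m,0,1)[0],key=cv2.contourArea);r=cv2.minAreaRect(c);b=cv2.boxPoints(r);print(b.round(1))
print(np.round(unproj(C,b,.046),4))
q=b.mean(0);print("wrist centre",unproj(C,[q],.046))
print("pred px",proj(C,rz(x[2],P)+[x[0],x[1],0]).round(1))
s=state();print(totool(s,(x[0],x[1],.043)))
# case-frame
print(rz(-.10088,x-np.array([.5959,-.1762,x[2]])))
E
```

```text
top [ 0.59070202 -0.12893718  0.11647447] 6.673495685170307 1.018550003222174
[[266. 222.]
 [302. 222.]
 [302. 291.]
 [266. 291.]]
[[ 0.5444 -0.1571  0.046 ]
 [ 0.54   -0.1123  0.046 ]
 [ 0.6368 -0.0982  0.046 ]
 [ 0.6415 -0.1461  0.046 ]]
wrist centre [[ 0.58903575 -0.12865466  0.046     ]]
pred px [[301.1 291.4]
 [265.2 292.1]
 [264.9 221.5]
 [303.3 220.8]]
[-106.49014874   44.31528268  243.18270779]
[-0.00041176  0.04754602  0.        ]
```

```bash
python3 -m jog '{"slide":[[-35,15,40],[-70,30,80],[-106,44,110],[-106,44,150],[-106,44,150]],"turn":[0,-0.2,-0.2,-0.2,-0.2],"fingers":[0.3,0.3,0.3,0.3,0.3]}' 40
python3 -m jog '{"slide":[[0,0,0],[0,0,0]],"turn":[0,0],"fingers":[0.3,0.3]}' 40
python3 - <<'E'
from h import *
s=state();im=capture("wrist");cv2.imwrite("pics/w3.png",im[:,:,::-1])
print(s["ee_pos"],s["ft_force"],totool(s,(.590,-.1288,.043)))
E
```

```text
time: 8.5
ee_pos: [0.5869, -0.1278, 0.1318]
ee_rot: [-0.062, 0.998, 0.002, -0.004]
ft_force: [-0.5, 0.1, 0.6]
opening: 0.0597
grip_force: 0.0
time: 8.75
ee_pos: [0.591, -0.1303, 0.1389]
ee_rot: [-0.061, 0.998, -0.001, 0.002]
ft_force: [0.4, -0.0, 0.6]
opening: 0.0598
grip_force: 0.0
[ 0.59097162 -0.13033481  0.13886578] [ 0.37140768 -0.00913403  0.60053068] [ 1.15632104  1.84488883 95.85826684]
```

View pics/w3.png

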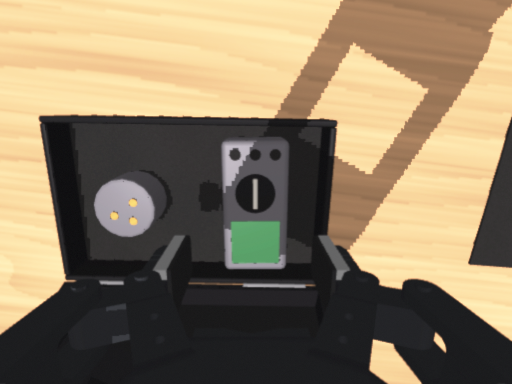

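The meter is straight between the fingers, centred at column 255 with the fingers centred near 254. The puck at (125,208) is clear of them.

```bash
python3 -m jog '{"slide":[[1,2,25],[1,2,50],[1,2,70],[1,2,85],[1,2,95]],"turn":[0,0,0,0,0],"fingers":[0.3,0.3,0.3,0.3,0.3]}' 50
python3 -m jog '{"slide":[[0,0,0],[0,0,0],[0,0,0],[0,0,0],[0,0,0]],"turn":[0,0,0,0,0],"fingers":[0.3,1,1,1,1]}' 50
```

```text
time: 9.43
ee_pos: [0.5884, -0.1277, 0.0408]
ee_rot: [-0.061, 0.998, -0.0, 0.0]
ft_force: [0.2, 0.5, -0.5]
opening: 0.0598
grip_force: 0.0
time: 10.05
ee_pos: [0.589, -0.1278, 0.042]
ee_rot: [-0.061, 0.998, -0.0, 0.001]
ft_force: [-0.3, -0.5, 1.4]
opening: 0.0472
grip_force: 54.2
```

```bash
python3 -m jog '{"slide":[[0,0,-15],[0,0,-35],[0,0,-60],[0,0,-80],[0,0,-80]],"turn":[0,0,0,0,0],"fingers":[1,1,1,1,1]}' 50
python3 -m jog '{"slide":[[0,30,0],[1,75,0],[2,120,0],[2,165,0],[2,210,0]],"turn":[0,0,0,0,0],"fingers":[1,1,1,1,1]}' 50
python3 -m jog '{"slide":[[0,40,0],[1,65,0],[1,75,0],[1,75,0],[1,75,0]],"turn":[0.3,0.75,0.75,0.75,0.75],"fingers":[1,1,1,1,1]}' 50
python3 -m jog '{"slide":[[0,0,0],[0,0,0]],"turn":[0,0],"fingers":[1,1]}' 50
python3 - <<'E'
from h import *
s=state();im=capture("wrist");cv2.imwrite("pics/w4.png",im[:,:,::-1])
print(s["ee_pos"],s["ee_rot"],s["ft_force"],totool(s,(.5512,.155,.033)))
C=cam("wrist",s)
print(proj(C,rz(.04,[(.08,.08,.003),(.08,-.08,.003),(-.08,-.08,.003),(-.08,.08,.003)])+[.5512,.155,0]).round(1))
E
```

```text
time: 10.68
ee_pos: [0.5902, -0.1282, 0.1244]
ee_rot: [-0.061, 0.998, -0.001, 0.003]
ft_force: [1.0, -0.1, -3.2]
opening: 0.0475
grip_force: 53.9
time: 11.3
ee_pos: [0.5595, 0.0819, 0.1203]
ee_rot: [-0.061, 0.998, 0.0, -0.001]
ft_force: [0.8, 0.1, -2.1]
opening: 0.0471
grip_force: 53.8
time: 11.92
ee_pos: [0.5506, 0.1538, 0.1211]
ee_rot: [-0.022, 1.0, -0.0, -0.0]
ft_force: [-0.2, 0.0, -2.6]
opening: 0.0471
grip_force: 53.8
time: 12.18
ee_pos: [0.5507, 0.1542, 0.1213]
ee_rot: [-0.022, 1.0, -0.0, 0.0]
ft_force: [0.8, 0.6, -2.5]
opening: 0.0475
grip_force: 53.8
[0.55066436 0.1541692  0.12131126] [-2.15946133e-02  9.99766808e-01 -3.85726357e-05  1.59306491e-05] [ 0.84494319  0.64726951 -2.45664351] [-0.5683463   0.81377161 88.31121858]
[[342.1 287.4]
 [160.9 287. ]
 [144.8  96.4]
 [359.7  97.1]]
```

View pics/w4.png

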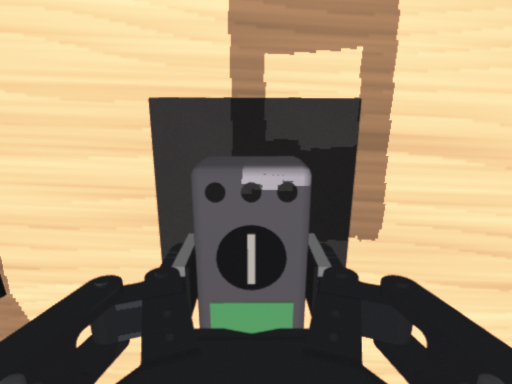

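Held level over the mat, whose far corners are at (150,98) and (361,98). I'm shifting about 2 mm in +y and lowering slowly.

```bash
python3 -m jog '{"slide":[[0,2,25],[0,2,50],[0,2,70],[0,2,79],[0,2,82]],"turn":[0,0,0,0,0],"fingers":[1,1,1,1,1]}' 50
python3 -m jog '{"slide":[[0,0,1],[0,0,2],[0,0,3],[0,0,3],[0,0,3]],"turn":[0,0,0,0,0],"fingers":[1,1,1,1,1]}' 50
```

```text
time: 12.85
ee_pos: [0.5504, 0.1568, 0.0389]
ee_rot: [-0.022, 1.0, -0.0, -0.0]
ft_force: [-0.9, -0.1, -2.2]
opening: 0.0471
grip_force: 53.9
time: 13.48
ee_pos: [0.5505, 0.1569, 0.0364]
ee_rot: [-0.022, 1.0, 0.0, 0.0]
ft_force: [-0.9, 0.7, -2.9]
opening: 0.0471
grip_force: 53.9
```

```bash
python3 -m jog '{"slide":[[0,0,0.5],[0,0,1],[0,0,1.5],[0,0,1.5],[0,0,1.5]],"turn":[0,0,0,0,0],"fingers":[1,1,1,1,1]}' 50
python3 -m jog '{"slide":[[0,0,0.5],[0,0,1],[0,0,1],[0,0,1]],"turn":[0,0,0,0],"fingers":[1,1,1,1]}' 50
```

```text
time: 14.1
ee_pos: [0.5504, 0.1569, 0.0348]
ee_rot: [-0.022, 1.0, -0.0, -0.0]
ft_force: [-0.1, -0.0, -2.7]
opening: 0.0474
grip_force: 53.9
time: 14.6
ee_pos: [0.5504, 0.1569, 0.0338]
ee_rot: [-0.022, 1.0, -0.0, 0.0]
ft_force: [0.9, -0.5, -3.0]
opening: 0.0472
grip_force: 53.9
```

```bash
python3 -m jog '{"slide":[[0,0,0.5],[0,0,1],[0,0,1],[0,0,1]],"turn":[0,0,0,0],"fingers":[1,1,1,1]}' 50
python3 -m jog '{"slide":[[0,0,0.5],[0,0,1],[0,0,1],[0,0,1]],"turn":[0,0,0,0],"fingers":[1,1,1,1]}' 50
```

```text
time: 15.1
ee_pos: [0.5504, 0.1569, 0.033]
ee_rot: [-0.022, 1.0, -0.0, 0.0]
ft_force: [-0.4, 0.3, 0.1]
opening: 0.0474
grip_force: 54.1
time: 15.6
ee_pos: [0.5504, 0.1569, 0.033]
ee_rot: [-0.022, 1.0, -0.0, -0.0]
ft_force: [-4.4, -1.4, 8.7]
opening: 0.0472
grip_force: 55.3
```

```bash
python3 -m jog '{"slide":[[0,0,-0.7],[0,0,-0.7],[0,0,-0.7],[0,0,-0.7],[0,0,-0.7]],"turn":[0,0,0,0,0],"fingers":[1,0.3,0.3,0.3,0.3]}' 50
python3 -m jog '{"slide":[[0,0,-15],[0,0,-50],[0,0,-100],[0,0,-150],[0,0,-200]],"turn":[0,0,0,0,0],"fingers":[0.3,0.3,0.3,0.3,0.3]}'
python3 -m jog '{"slide":[[10,60,0],[20,120,0],[30,180,0],[30,230,0],[30,230,0]],"turn":[0,0,0,0,0],"fingers":[0.3,0.3,0.3,0.3,0.3]}'
python3 - <<'E'
from h import *
t=capture("top");sc=capture("scene")
for q in("meter","puck","lid"):print(q,recognise("top",q)[:2])
cv2.imwrite("pics/end.png",np.hstack([cv2.resize(t[90:260,120:400,::-1],None,fx=1.6,fy=1.6),cv2.resize(sc[100:372,50:350,::-1],(300,272))]))
C=cam("top")
P=[(.05,.024,.037),(.05,-.024,.037),(-.05,-.024,.037),(-.05,.024,.037)]
print(proj(C,rz(.043,P)+[.5512,.155,0]).round(1))
r=recognise("top","meter")[0]["extent"];print(unproj(C,[((r[0]+r[2])/2,(r[1]+r[3])/2)],.037))
E
```

```text
time: 16.23
ee_pos: [0.5505, 0.1569, 0.0324]
ee_rot: [-0.022, 1.0, 0.0, 0.0]
ft_force: [0.4, -0.9, -0.2]
opening: 0.0598
grip_force: 0.0
time: 16.85
ee_pos: [0.5504, 0.1569, 0.2354]
ee_rot: [-0.022, 1.0, 0.0, 0.001]
ft_force: [1.3, 0.5, 0.4]
opening: 0.0595
grip_force: 0.0
time: 17.48
ee_pos: [0.5092, 0.3889, 0.2336]
ee_rot: [-0.025, 1.0, 0.001, 0.001]
ft_force: [0.1, -1.2, -0.5]
opening: 0.0599
grip_force: 0.0
meter [{'extent': [159.8, 178.9, 190.0, 224.9], 'confidence': 0.65}]
puck [{'extent': [342.6, 160.5, 361.6, 187.1], 'confidence': 0.72}]
lid [{'extent': [273.5, 96.3, 385.7, 154.1], 'confidence': 0.63}]
[[159.4 178.9]
 [182.3 177.6]
 [184.7 225.1]
 [161.6 226.5]]
[[0.55116024 0.14891241 0.037     ]]
```

View pics/end.png

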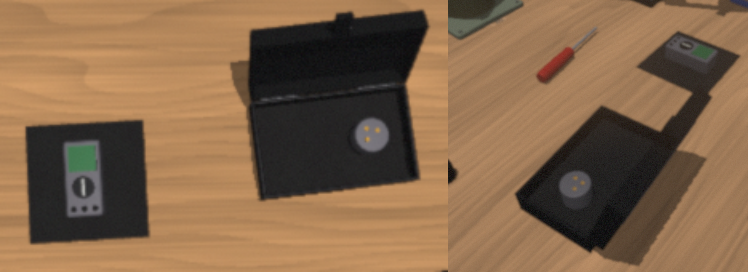

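The final picture shows the meter face up, centred on the mat to within about 3 mm once parallax is allowed for. The puck is in the case and the lid stands open.

```bash
python3 -c "
from rig import *
print(finish_job())"
```

```text
the job is handed in; nothing more can be done
None
```

I opened the case, and the lid stays back by itself. The meter sits face up in the middle of the mat, to within about 3 mm, and the round tester was left in the case. I handed the job in at about 17.6 s; no verdict came back.

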